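# Third hand: hold a damper shaft against the sprung stop

### The arm

A 6-joint arm with a two-finger parallel gripper is mounted at the origin on the work surface. World frame = base frame: x ahead of the robot, y to its left, z up, the work surface at z = 0. Lengths are in m, angles in rad, forces in N, time in s.
With the tool pointing down it reaches from about 0.275 to 0.85 m from the base axis. Payload 19 kg.
Tool frame: the origin (TCP) lies midway between the tips of the shut fingers; the grasp point (between the pads) lies 19 mm behind it; y points along the fingers, z is the direction in which the jaws open and shut, and the axes are right-handed (so a half turn about y gives the same grasp; the last joint's range is limited). The gripper opens to 85 mm and grips with 20 to 120 N. Pads are 22 mm wide; open, the fingers measure 114 mm over their backs; the gripper's body (76 mm by 85 mm) begins 54 mm behind the grasp point. The pads swing forward as they close: fully open they stand 13 mm farther back than shut.
Start: joints at [-1.393, 0.15, 1.437, -0, 1.554, -0.134], TCP at [0.176, -0.547, 0.231] pointing down, gripper open.
Joint ranges: [-2.8, 2.8], [-0.68, 2.1], [0.12, 2.68], [-1.39, 4.53], [0.16, 2.79], [-2.81, 2.81]. Speed limits (rad/s): [1.89, 1.89, 2.22, 3.01, 3.01, 3.01].

### API

Orientations are given as a rotation vector (axis times angle).
In Python, from workcell import robot, snapshot, camera_model, ticket, finder, sensors gives the robot as it stands. The module is installed in compiled form; this text tells all that it offers. Calls block until the motion is done:
- robot.goto(position, orientation): joint-space move of the TCP to a pose.
- robot.move_linear(position, attitude=None, vel=0.15): straight line of the TCP; attitude=None keeps the orientation; vel is the mean speed in m/s.
- robot.set_joints(angles): joint-space move.
- robot.open_jaws() and robot.gripper_close(grip_force=None): open the fingers fully, or close them until they stop; grip_force is the grip in N (None keeps the last).
- robot.hold(seconds).
- robot.inverse_kinematics(position, orientation): joint angles nearest the present ones, or None.
- snapshot(name): name is "scene" or "top"; returns the picture (400x640x3 uint8, red, green, blue); there is no depth.
- camera_model(name): a dict with "fov_y" (degrees; the focal length in pixels is half the picture's height over the tangent of half this angle, whatever the lens; pixels are square), "cx", "cy" (the principal point, pixels), "k1" (the pictures are not rectified: a ray, as slopes to the right and down, at radius r is drawn at 1 + k1 r^2 times it, then the intrinsics apply), "extrinsics" (4x4, takes a point from world to camera coordinates). Camera axes: x right, y down, z forward; pixel columns grow to the right and rows downward; lengths in m; the calibration is good to about 2 mm. A picture is of the moment at which its call begins. camera_model takes no time and is no camera call.
A pose or a line that the arm cannot do raises robot.Unreachable and nothing moves.
- ticket.sign_off(): hands the job in, once; it reports no verdict.
Trained networks look in the newest picture that a camera, given by its name, has taken for a name from the list of things; names that differ only in an ending like _2 or _b are one class to them, and where a whole thing is asked for, a point or a joint stands for the part that bears it (a point fixed in the world has none). Each returns a list of dicts, best first, with "conf" (0 to 1); they miss things now and then, are a little off and sometimes report something else, mostly with a low value. They report only what shows in the picture. A call takes as long as a camera call. They do not tell look-alikes from the thing itself.
- finder.find_in(query, camera): "point" ([column, row] in pixels, amid what is visible of it).
Readings, each from a call of its own:
- sensors.get_time_s(): time.
- sensors.get_qpos(): joint angles.
- sensors.get_joint_velocities(): joint speeds.
- sensors.get_joint_efforts(): joint torques, N m.
- sensors.get_eef_pos(): TCP position.
- sensors.get_tcp_rot(): TCP orientation.
- sensors.get_contact_force(): force on the tool from outside, world axes, zero at the start.
- sensors.get_moment(): the same for the moment, N m.
- sensors.get_gripper_width(): opening from 0.0 (shut) to 1.0 (fully open).
Only numpy, scipy, OpenCV 4.12 (cv2) and the standard library are available. Lean on these libraries where they do the work, as an engineer would, in place of code of your own. Each camera call takes 0.05 s, during which the arm holds its last target.

### The job

Pick the damper shaft (silver rod with a black end block and a blue piston head) out of the cluttered parts tray, lay it down level in the fixture's open saddle with the blue head towards the orange spring stop, then push it along against the stop until the black pointer stands in the green band, never as far as the red. Keep it pressed there steadily for two seconds and finish while still gripping and pressing it, so that the mechanic can fasten it; do not let go. Leave the other parts in the tray and do not disturb the bottle, the jug or the grease jar.

Things in the scene. Friction and masses are not known exactly. Their poses are not given: they have to be found in the camera images.
- shaft: damper shaft, 170 mm long, about 160 g, lying level. Origin: mid length, on the underside, 16 mm below the rod axis; x along the rod to the blue head, z up. x -85 to -45: black block 40 x 24 wide (y) x 32 high, flat sides, good to grip across; -45 to 70: bare steel rod 14 dia; 70 to 85: blue piston head 32 dia. Starts with x within 40 degrees of world +x
- grip (a point): centre of the shaft's black end block, on the rod axis (x = -65 mm, 16 mm above its underside); axes as the shaft's
- head (a point): centre of the front face of the shaft's blue piston head, on the rod axis (x = +85 mm); axes as the shaft's
- fixture: blue plate fixed to the bench, 90 wide, 12 thick, x -30 to 215 mm. Origin: bench level under the saddle's middle; x = push direction, saddle to stop, within 20 degrees of world +x; z up. Aluminium saddle, x -15 to 15, 56 wide: open channel along x, 19 wide, floor 43, cheeks to 60, flared lips to 71 mm high. Grey scale housing x 135 to 205, top 66 high
- saddle (a point): middle of the saddle, on the axis of a seated rod, 50 mm above the bench (the shaft's underside is then at 34 mm); axes as the fixture's. The bare rod lies in the channel, black block behind the saddle (-x, free space below it), blue head between saddle and stop
- stop_face (a point): centre of the front face of the orange stop pad (44 wide x 36 high x 8 mm), 50 mm above the bench, 65 mm in +x from the saddle's middle when free; it moves with the stop; axes as the fixture's
- stop_pad: the orange pad of the spring stop; origin at its front face centre, same as stop_face
- stop (a joint): travel of the spring stop in m: 0 when free, growing as it is pushed in along the fixture's +x; spring 400 N/m (10 N at 0.025), hard end at 0.045. The black pointer on the scale is in the green band (10 mm wide) from 0.020 to 0.030 (8 to 12 N) and in the red from 0.036 on
- tray: grey fixed parts tray, 300 (x) x 260 (y) x 30 mm high, walls and floor 4 mm; origin under its centre at bench level
- top_cap: loose black stepped cap in the tray, 32 mm diameter, 20 high; origin under its centre; stays in the tray
- bushing: loose brass bush in the tray, 28 mm diameter, 22 high; origin under its centre; stays in the tray
- seal_ring: loose rubber ring in the tray, 34 mm diameter, 8 high; origin under its centre; stays in the tray
- dial: loose green dial in the tray, 28 mm diameter, 18 high; origin under its centre; stays in the tray
- oil_bottle: bystander: black bottle with red cap, 70 mm diameter, 160 high, standing on the bench; origin under its centre
- jug: bystander: orange measuring cup, 72 mm diameter, 85 high; origin under its centre
- grease_jar: bystander: small white jar with yellow cap, 54 mm diameter, 50 high; origin under its centre
Not all that is in view belongs to the job. What is shaped like the shaft but pink or turquoise is not meant.

How it is judged:
On the way, in this order (a step that is already met when the one before it is completed fails the run):
1. the shaft is lifted clear of the tray (height (world z) of shaft above 0.05 m and contact force between the fingers and shaft above 1 N), for 0.1 s.
2. the shaft lies in the saddle, level, head towards the stop (y of shaft in the frame of fixture between -0.005 and 0.005 m and z of shaft in the frame of fixture between 0.029 and 0.04 m and x of shaft in the frame of fixture between -0.06 and 0.03 m and angle between the x axis of shaft and the x axis of fixture, either way round below 0.09 rad and x of head in the frame of fixture above 0.02 m and angle between shaft's own z axis and vertical below 0.09 rad), for 0.2 s.
3. the seated shaft presses the stop into the green band for a second (y of shaft in the frame of fixture between -0.005 and 0.005 m and z of shaft in the frame of fixture between 0.029 and 0.04 m and x of shaft in the frame of fixture between -0.06 and 0.03 m and angle between the x axis of shaft and the x axis of fixture, either way round below 0.09 rad and x of head in the frame of fixture above 0.02 m and value of joint stop between 0.02 and 0.03 m and contact force between shaft and stop_pad between 6 and 14 N), for 1 s.
At the end, for the whole second after the job is handed in: Fingers grip the shaft, at rest in the saddle (5 mm sideways, 5 mm below to 6 mm above, 5 degrees), blue head to the stop, pressing it 20 to 30 mm in (green band) with 6 to 14 N through the last second; the other four parts are in the tray (all of step 3 and angle between shaft's own z axis and vertical below 0.09 rad and contact force between the fingers and shaft above 3 N and linear speed of shaft below 0.015 m/s and x of top_cap in the frame of tray between -0.15 and 0.15 m and y of top_cap in the frame of tray between -0.13 and 0.13 m and height (world z) of each of top_cap, bushing, seal_ring, dial below 0.05 m and x of bushing in the frame of tray between -0.15 and 0.15 m and y of bushing in the frame of tray between -0.13 and 0.13 m and x of seal_ring in the frame of tray between -0.15 and 0.15 m and y of seal_ring in the frame of tray between -0.13 and 0.13 m and x of dial in the frame of tray between -0.15 and 0.15 m and y of dial in the frame of tray between -0.13 and 0.13 m); the arm keeps its last pose, push and grip.
It fails at once if the stop is pushed into the red (value of joint stop above 0.036 m).
It fails at once if the bottle is disturbed (moved over 20 mm) (distance of oil_bottle from where it was at the start of the episode above 0.02 m).
It fails at once if the jug is disturbed (moved over 20 mm) (distance of jug from where it was at the start of the episode above 0.02 m).
It fails at once if the grease jar is disturbed (moved over 20 mm) (distance of grease_jar from where it was at the start of the episode above 0.02 m).
It also fails if it takes over 51 s, if anything falls off the work surface, if the arm or the gripper's body presses on something with over 40 N, if the wrist force passes 120 N, or if a joint passes its speed limit or range.

## Working session

There is one attempt and no reset: what is moved stays moved. The work goes in short steps, each a Python script; the robot and the scene stay as the last script left them, time stands still between calls to the robot, and variables do not carry over. Pictures are saved under pics/ and viewed, and the job is handed in when it is done.

```bash
mkdir -p pics
cat > h.py <<'E'
import numpy as np, cv2
from scipy.spatial.transform import Rotation as R
from workcell import robot, snapshot, camera_model, ticket, finder, sensors
def save(img,name,box=None,s=1):
    if box: x0,y0,x1,y1=box; img=img[y0:y1,x0:x1]
    img=cv2.resize(img,None,fx=s,fy=s,interpolation=cv2.INTER_CUBIC)
    cv2.imwrite('pics/'+name+'.png',img[:,:,::-1])
def K(c,h=400):
    f=h/2/np.tan(np.radians(c['fov_y'])/2); return np.array([[f,0,c['cx']],[0,f,c['cy']],[0,0,1.]])
def ray(name,px):
    c=camera_model(name); d=np.array([c['k1'],0,0,0,0.])
    u=cv2.undistortPoints(np.array([[px]],float),K(c),d)[0,0]
    T=np.array(c['extrinsics']); Rm=T[:3,:3]; o=-Rm.T@T[:3,3]
    return o,Rm.T@np.array([u[0],u[1],1])
def at_z(name,px,z):
    o,d=ray(name,px); return o+d*(z-o[2])/d[2]
def proj(name,P):
    c=camera_model(name); T=np.array(c['extrinsics']);
    p,_=cv2.projectPoints(np.array(P,float).reshape(-1,1,3),cv2.Rodrigues(T[:3,:3])[0],T[:3,3],K(c),np.array([c['k1'],0,0,0,0.]))
    return p[:,0]
E
python3 - <<'E'
from h import *
for n in('scene','top'):
    im=snapshot(n); save(im,n+'0'); np.save(n+'0.npy',im); c=camera_model(n); T=np.array(c['extrinsics']); print(n,c['fov_y'],c['cx'],c['cy'],c['k1'],-T[:3,:3].T@T[:3,3],T[2,:3])
for q in ['shaft','grip','head','fixture','stop_pad','saddle','tray','oil_bottle','jug','grease_jar']:
    for n in('top','scene'):
        print(q,n,[(np.round(r['point']).tolist(),round(r['conf'],2)) for r in finder.find_in(q,n)[:4]])
E
```

```text
scene 49.493734334057194 321.82481294423457 196.1597188234454 -0.07425223747697629 [1.30743249 0.24301292 1.05160955] [-0.59135531 -0.18481307 -0.78494779]
top 46.60742600238063 320.28243987178655 201.18639555956833 -0.05629806791387984 [ 0.43197652 -0.00964134  1.58419259] [ 0.08652144  0.01960005 -0.99605717]
shaft top [([350.0, 231.0], 0.84), ([275.0, 222.0], 0.66), ([192.0, 269.0], 0.65), ([277.0, 137.0], 0.55)]
shaft scene [([382.0, 204.0], 0.9), ([357.0, 284.0], 0.84), ([300.0, 174.0], 0.8), ([478.0, 180.0], 0.74)]
grip top [([194.0, 280.0], 0.65), ([279.0, 137.0], 0.57), ([349.0, 235.0], 0.55), ([275.0, 224.0], 0.51)]
grip scene [([478.0, 181.0], 0.9), ([298.0, 174.0], 0.87), ([351.0, 281.0], 0.76), ([386.0, 200.0], 0.53)]
head top [([273.0, 223.0], 0.83), ([278.0, 140.0], 0.82), ([348.0, 232.0], 0.55), ([194.0, 280.0], 0.52)]
head scene [([383.0, 204.0], 0.81), ([481.0, 177.0], 0.77), ([301.0, 174.0], 0.72), ([352.0, 286.0], 0.6)]
fixture top [([389.0, 174.0], 0.64), ([390.0, 175.0], 0.27)]
fixture scene [([240.0, 218.0], 0.66)]
stop_pad top [([386.0, 180.0], 0.53)]
stop_pad scene [([366.0, 214.0], 0.73), ([242.0, 202.0], 0.69), ([485.0, 228.0], 0.36)]
saddle top [([391.0, 173.0], 0.95), ([274.0, 230.0], 0.18)]
saddle scene [([243.0, 220.0], 0.58)]
tray top [([269.0, 227.0], 0.65), ([391.0, 175.0], 0.43)]
tray scene [([387.0, 208.0], 0.68)]
oil_bottle top [([478.0, 180.0], 0.74)]
oil_bottle scene [([157.0, 179.0], 0.88), ([381.0, 201.0], 0.67)]
jug top [([183.0, 211.0], 0.91)]
jug scene [([485.0, 228.0], 0.9)]
grease_jar top [([321.0, 144.0], 0.45)]
grease_jar scene [([305.0, 264.0], 0.64)]
```

```bash
ls pics
```

```text
scene0.png
top0.png
```

View pics/top0.png

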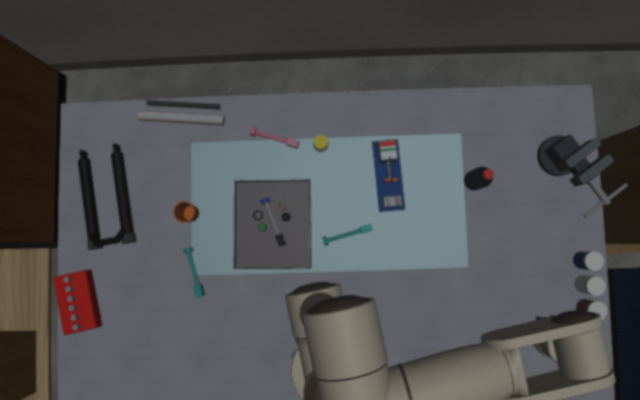

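View pics/scene0.png

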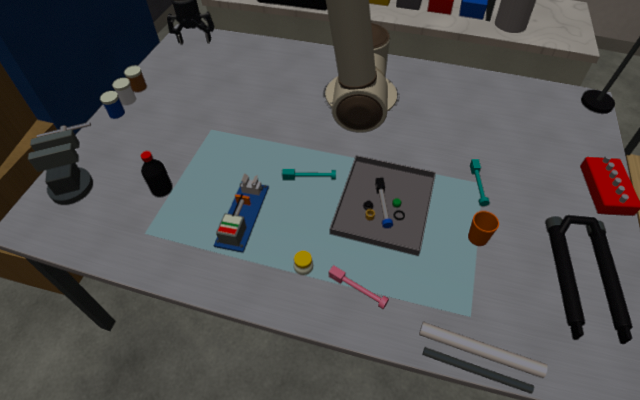

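Candidates in top: pink (275,137), turquoise (348,235), turquoise (194,273), and a silver rod with black block and blue head in the tray (273,222). Only the last fits the description. I'll confirm it in an enlarged crop.

Run:
```python
from h import *
t=np.load('top0.npy'); s=np.load('scene0.npy')
g=lambda im:(255*(im/255.)**0.6).astype(np.uint8)
a=cv2.resize(g(t)[175:275,225:325],(400,400),interpolation=cv2.INTER_CUBIC)
b=cv2.resize(g(t)[130:220,350:440],(400,400),interpolation=cv2.INTER_CUBIC)
save(np.hstack([a,b]),'ctop')
a=cv2.resize(g(s)[150:260,325:435],(400,400),interpolation=cv2.INTER_CUBIC)
b=cv2.resize(g(s)[165:255,200:290],(400,400),interpolation=cv2.INTER_CUBIC)
save(np.hstack([a,b]),'cscene')
for p in [(280.5,240),(265.5,201),(389,175),(320,143),(478,180),(184,212)]: print(p,at_z('top',p,0.03).round(3))
```

```text
(280.5, 240) [0.441 0.158 0.03 ]
(265.5, 201) [0.573 0.206 0.03 ]
(389, 175) [ 0.648 -0.213  0.03 ]
(320, 143) [0.766 0.016 0.03 ]
(478, 180) [ 0.622 -0.513  0.03 ]
(184, 212) [0.545 0.484 0.03 ]
```

View pics/ctop.png

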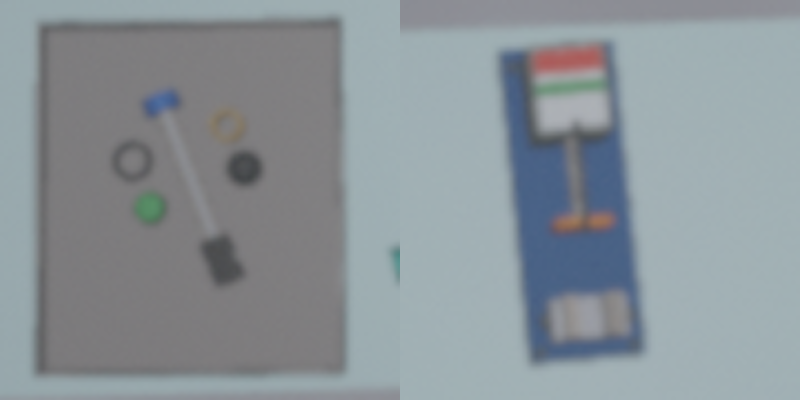

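View pics/cscene.png

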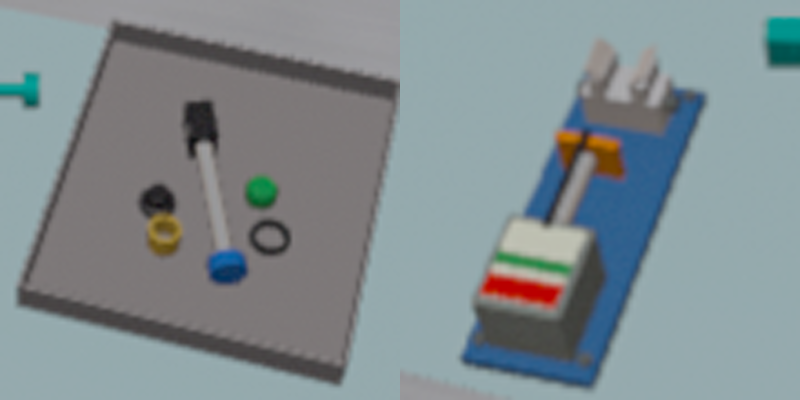

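The crops confirm it. The silver rod with the black block (281,240) and blue head (265,201) is the shaft. The fixture has its saddle near (392,201) and its stop up-image. Next I'll fit both poses to the images with projected box models.

```bash
cat > fit.py <<'E'
from h import *
from scipy.optimize import minimize
S=8
def box(x0,x1,y0,y1,z0,z1): return np.array([[x,y,z] for x in(x0,x1) for y in(y0,y1) for z in(z0,z1)])
def cyl(x0,x1,r,zc):
    a=np.linspace(0,2*np.pi,24,endpoint=False); return np.array([[x,r*np.cos(t),zc+r*np.sin(t)] for x in(x0,x1) for t in a])
def tf(p,P,z0=0):
    c,s=np.cos(p[2]),np.sin(p[2]); return np.c_[p[0]+c*P[:,0]-s*P[:,1],p[1]+s*P[:,0]+c*P[:,1],P[:,2]+z0]
def draw(cam,layers,p,z0,win,blur=0.6):
    x0,y0,x1,y1=win; im=np.zeros(((y1-y0)*S,(x1-x0)*S),np.float32)
    for P,v in layers:
        q=(proj(cam,tf(p,P,z0))-[x0-.5,y0-.5])*S-.5
        h=cv2.convexHull(np.round(q*16).astype(np.int32)); cv2.fillConvexPoly(im,h,float(v),shift=4)
    im=cv2.resize(im,(x1-x0,y1-y0),interpolation=cv2.INTER_AREA)
    return cv2.GaussianBlur(im,(0,0),blur)
def fit(imgs,layers,p0,z0,wins,chan,cams):
    data={c:chan(imgs[c].astype(np.float32))[wins[c][1]:wins[c][3],wins[c][0]:wins[c][2]] for c in cams}
    def cost(p):
        e=0
        for c in cams:
            m=draw(c,layers,p,z0,wins[c]).ravel(); d=data[c].ravel()
            A=np.c_[m,np.ones_like(m)]; r=d-A@np.linalg.lstsq(A,d,rcond=None)[0]; e+=r.var()/d.var()
        return e/len(cams)
    p0=np.array(p0); sim=np.vstack([p0]+[p0+d for d in np.diag([.008,.008,.06])])
    r=minimize(cost,p0,method='Nelder-Mead',options=dict(initial_simplex=sim,xatol=1e-4,fatol=1e-6))
    return r.x,r.fun
mm=lambda *a:box(*[v/1000 for v in a])
FIX=[(mm(-30,215,-45,45,0,12),1),(mm(135,205,-29,29,12,66),0),(mm(-15,15,-28,28,12,60),0),(mm(65,73,-22,22,32,68),0),(mm(73,135,-6,6,44,56),0)]
blue=lambda i:i[...,2]-i[...,0]
E
python3 - <<'E'
from fit import *
I={'top':np.load('top0.npy'),'scene':np.load('scene0.npy')}
w={'top':(366,132,412,218),'scene':(206,170,280,258)}
p0=[0.57,-0.23,0.1]
a=at_z('top',(392,201),.05);b=at_z('top',(388,150),.05);p0=[a[0],a[1],np.arctan2(b[1]-a[1],b[0]-a[0])];print(p0)
# housing/saddle layers only matter as non-blue
for cams in(['top'],['scene'],['top','scene']): print('fix',cams,*fit(I,FIX,p0,0,w,blue,cams))
H=[(cyl(.07,.085,.016,.016),1)]
SH=[(cyl(-.045,.07,.007,.016),.45),(cyl(.07,.085,.016,.016),-.0),(mm(-85,-45,-12,12,0,32),-.9)]
ws={'top':(252,190,296,256),'scene':(368,170,400,236)}
g=at_z('top',(280.5,240),.02);h=at_z('top',(265.5,201),.02)
yaw=np.arctan2(h[1]-g[1],h[0]-g[0]); m=g+.065*np.array([np.cos(yaw),np.sin(yaw),0]);p0=[m[0],m[1],yaw];print(p0)
def ch(i): return i
# combined: stacked blueness & grey via two-channel sum: grey minus 0 ; use red channel (blue head dark in red)
SHr=[(cyl(-.045,.07,.007,.016),1),(cyl(.07,.085,.016,.016),-.8),(mm(-85,-45,-12,12,0,32),-1)]
for cams in(['top'],['scene'],['top','scene']): print('sh',cams,*fit(I,SHr,p0,.004,{'top':(255,192,292,250),'scene':(370,174,392,230)},lambda i:i[...,0],cams))
for q in ((280.5,240),): pass
E
```

```text
[np.float64(0.5584698797590337), np.float64(-0.2168338399699965), np.float64(0.034574892124105194)]
fix ['top'] [ 0.5602789  -0.21843203  0.05295359] 0.5674646496772766
fix ['scene'] [ 0.55693412 -0.21990732  0.05324154] 0.6925514340400696
fix ['top', 'scene'] [ 0.55907935 -0.21921538  0.05638198] 0.6383165121078491
[np.float64(0.5020453081453604), np.float64(0.1809453972414997), np.float64(0.34621794599994876)]
sh ['top'] [0.50392073 0.18226658 0.34650673] 0.6057565808296204
sh ['scene'] [0.50057825 0.18210334 0.35035487] 0.3615751266479492Traceback (most recent call last):
  File "<stdin>", line 16, in <module>
  File "fit.py", line 25, in fit
    r=minimize(cost,p0,method='Nelder-Mead',options=dict(initial_simplex=sim,xatol=1e-4,fatol=1e-6))
    res = _minimize_neldermead(fun, x0, args, callback, bounds=bounds,
                               **options)
    fxr = func(xr)
    fx = function(np.copy(x), *(wrapper_args + args))
  File "fit.py", line 21, in cost
    m=draw(c,layers,p,z0,wins[c]).ravel(); d=data[c].ravel()
      ~~~~^^^^^^^^^^^^^^^^^^^^^^^
  File "fit.py", line 12, in draw
    q=(proj(cam,tf(p,P,z0))-[x0-.5,y0-.5])*S-.5
       ~~~~^^^^^^^^^^^^^^^^
  File "h.py", line 18, in proj
    c=camera_model(name); T=np.array(c['extrinsics']);
ValueError: time passes only in moves, steps and waits
```

```bash
python3 - <<'E'
s=open('h.py').read()
s=s.replace("def save(","import os,pickle\nif not os.path.exists('cams.pkl'):\n    pickle.dump({n:camera_model(n) for n in('top','scene')},open('cams.pkl','wb'))\nCM=pickle.load(open('cams.pkl','rb'))\ndef save(",1)
s=s.replace("c=camera_model(name)","c=CM[name]"); open('h.py','w').write(s)
E
python3 - <<'E'
from fit import *
I={'top':np.load('top0.npy'),'scene':np.load('scene0.npy')}
print(sensors.get_time_s())
for n,px in {'top':[('plate',(379,196)),('mat',(420,180)),('hous',(388,150)),('pad',(391,180)),('saddle',(392,201)),('tray',(300,250))],'scene':[('plate',(250,215)),('mat',(290,220))]}.items():
    for k,(x,y) in px: print(n,k,I[n][y-1:y+2,x-1:x+2].mean((0,1)).round())
out=[]
SHr=[(cyl(-.045,.07,.007,.016),1),(cyl(.07,.085,.016,.016),-.8),(mm(-85,-45,-12,12,0,32),-1)]
for n,w,p,L,z in [('top',(360,130,420,220),[.5603,-.2184,.053],FIX,0),('scene',(200,165,290,255),[.5569,-.2199,.0532],FIX,0),('top',(245,185,305,255),[.5039,.1823,.3465],SHr,.004),('scene',(350,165,410,235),[.5006,.1821,.35],SHr,.004)]:
    im=I[n][w[1]:w[3],w[0]:w[2]]; im=cv2.resize((255*(im/255.)**.6).astype(np.uint8),None,fx=4.3,fy=4.3,interpolation=cv2.INTER_NEAREST)
    for P,v in L:
        q=(proj(n,tf(p,P,z))-[w[0]-.5,w[1]-.5])*4.3-.5
        cv2.polylines(im,[cv2.convexHull(np.round(q).astype(np.int32))],True,(255,255,0),1)
    out.append(cv2.copyMakeBorder(im,0,max(0,390-im.shape[0]),0,max(0,390-im.shape[1]),cv2.BORDER_CONSTANT)[:390,:390])
save(np.vstack([np.hstack(out[:2]),np.hstack(out[2:])]),'ovl',s=.76)
E
```

```text
1.1
top plate [39. 57. 88.]
top mat [120. 139. 145.]
top hous [ 85. 114.  97.]
top pad [71. 52. 47.]
top saddle [110. 112. 120.]
top tray [80. 79. 80.]
scene plate [16. 51. 97.]
scene mat [105. 130. 134.]
```

View pics/ovl.png

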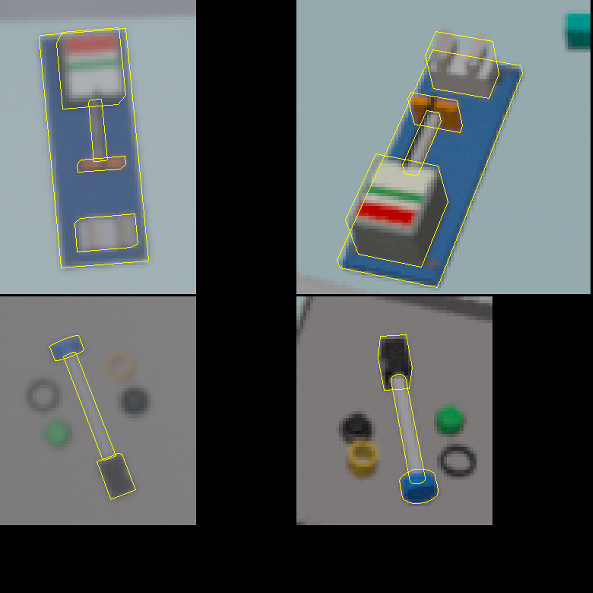

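```bash
cat >> fit.py <<'E'
def fitF(I,p0,cams,blur):
    W={'top':(362,130,416,220),'scene':(204,165,288,257)}
    OCC=[(mm(130,210,-33,33,12,70),1),(mm(-18,18,-31,31,12,74),1),(mm(60,78,-26,26,28,72),1),(mm(73,135,-8,8,40,60),1)]
    PL=FIX[:1]; dat={}
    for c in cams:
        w=W[c]; m=draw(c,OCC,p0,0,w,.8)<.02
        inn=draw(c,[(mm(-45,230,-60,60,0,12),1)],p0,0,w,.3)>.5
        dat[c]=(I[c][w[1]:w[3],w[0]:w[2],0].astype(float),m&inn)
    def cost(p):
        e=0
        for c in cams:
            d,m=dat[c]; x=draw(c,PL,p,0,W[c],blur)[m]; d=d[m]
            A=np.c_[x,np.ones_like(x)]; r=d-A@np.linalg.lstsq(A,d,rcond=None)[0]; e+=r.var()/d.var()
        return e/len(cams)
    p0=np.array(p0); sim=np.vstack([p0]+[p0+d for d in np.diag([.006,.006,.04])])
    r=minimize(cost,p0,method='Nelder-Mead',options=dict(initial_simplex=sim,xatol=1e-4,fatol=1e-6)); return r.x.round(4),round(r.fun,4)
E
python3 - <<'E'
from fit import *
I={'top':np.load('top0.npy'),'scene':np.load('scene0.npy')}
for cams,b in((['top'],.6),(['top'],1.1),(['scene'],.6),(['scene'],1.),(['top','scene'],.9)):
    print(cams,b,fitF(I,[.5595,-.219,.053],cams,b))
SHr=[(cyl(-.045,.07,.007,.016),1),(cyl(.07,.085,.016,.016),-.8),(mm(-85,-45,-12,12,0,32),-1)]
print(fit(I,SHr,[.502,.182,.348],.004,{'top':(255,192,292,250),'scene':(370,174,392,230)},lambda i:i[...,0],['top','scene']))
E
```

```text
['top'] 0.6 (array([ 0.5608, -0.2188,  0.058 ]), np.float64(0.0304))
['top'] 1.1 (array([ 0.5607, -0.2188,  0.0587]), np.float64(0.0157))
['scene'] 0.6 (array([ 0.5569, -0.2198,  0.0597]), np.float64(0.0271))
['scene'] 1.0 (array([ 0.5569, -0.2197,  0.0603]), np.float64(0.0335))
['top', 'scene'] 0.9 (array([ 0.5583, -0.2193,  0.0594]), np.float64(0.0332))
(array([0.50243787, 0.1822756 , 0.3515095 ]), np.float64(0.4923896789550781))
```

```bash
cat >> h.py <<'E'
def att(yaw,flip=1):
    y=np.array([0,0,-1.]); z=flip*np.array([-np.sin(yaw),np.cos(yaw),0]); x=np.cross(y,z)
    return R.from_matrix(np.c_[x,y,z]).as_rotvec()
E
python3 - <<'E'
from h import *
print(R.from_rotvec(sensors.get_tcp_rot()).as_matrix().round(3), sensors.get_contact_force(), sensors.get_gripper_width())
p=np.array([.5024,.1823]);yaw=.35;c,s=np.cos(yaw),np.sin(yaw)
for n,q,z in [('ring',(258,215),.008),('dial',(262.5,227),.02),('cap',(286,217),.02),('bush',(282,206),.02)]:
    w=at_z('top',q,z)[:2]-p; print(n,np.round([c*w[0]+s*w[1],-s*w[0]+c*w[1]],3))
g=p-.065*np.array([c,s]); print(g)
f=np.array([.5583,-.2193]); fy=.0594
for fl in(1,-1):
    for P,y in((np.r_[g,.15],yaw),(np.r_[g,.008],yaw),(np.r_[f-.085*np.array([np.cos(fy),np.sin(fy)]),.13],fy)):
        j=robot.inverse_kinematics(P,att(y,fl)); print(fl,None if j is None else np.round(j,2))
E
```

```text
[[-0.952 -0.     0.307]
 [-0.307  0.    -0.952]
 [-0.    -1.    -0.   ]] [ 0.09247927 -0.14672148 -0.07925316] 0.9988552701136008
ring [0.042 0.041]
dial [-0.002  0.04 ]
cap [-0.001 -0.046]
bush [ 0.039 -0.047]
[0.44134077 0.16001164]
1 [ 0.18 -0.03  1.79 -0.    1.38 -1.74]
1 [ 0.18  0.13  1.95 -0.    1.06 -1.74]
1 [-0.59  0.1   1.7  -0.    1.34 -2.22]
-1 [ 0.18 -0.03  1.79  0.    1.38  1.4 ]
-1 [ 0.18  0.13  1.95 -0.    1.06  1.4 ]
-1 [-0.59  0.1   1.7  -0.    1.34  0.92]
```

Run:
```python
from h import *
g=[.44134,.16001]; a=att(.35,-1)
robot.goto([*g,.15],a)
robot.move_linear([*g,.05],vel=.15)
print(sensors.get_contact_force())
robot.move_linear([*g,.008],vel=.06)
print(sensors.get_contact_force(),sensors.get_eef_pos())
robot.gripper_close(60)
print(sensors.get_contact_force(),sensors.get_eef_pos(),sensors.get_gripper_width(),sensors.get_time_s())
for n in('scene','top'): im=snapshot(n); save(im,n+'1')
save(im[140:280,200:360],'ctop1',s=4)
save(snapshot('scene')[120:270,320:480],'cscene1',s=4)
```

```text
[-0.36634542  0.06884644 -0.92934402]
[-0.05289743 -0.14452511 -0.21727584] [0.44151155 0.16004464 0.00820936]
[-1.84900253 -0.59888882  6.02017729] [0.44147628 0.160033   0.00827515] 0.2752180435520151 6.0417
```

View pics/cscene1.png

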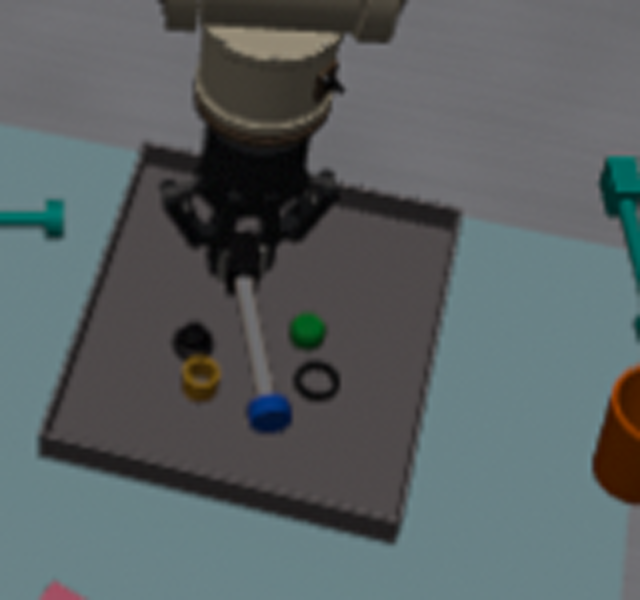

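The block is gripped (width reads 23.4 mm against a true 24) and the neighbouring parts haven't moved. Next I'll lift and carry it over the saddle.

Run:
```python
from h import *
g=[.44134,.16001]
robot.move_linear([*g,.16],vel=.12)
f=np.array([.5583,-.2193]); fy=.0594; u=np.array([np.cos(fy),np.sin(fy)])
q=f-.1*u
robot.goto([*q,.16],att(fy,-1))
robot.move_linear([*q,.098],vel=.12)
robot.hold(.3)
print(sensors.get_contact_force(),sensors.get_moment(),sensors.get_eef_pos(),sensors.get_gripper_width(),sensors.get_time_s())
t=snapshot('top');s=snapshot('scene');np.save('top2.npy',t);np.save('scene2.npy',s)
g=lambda im:(255*(im/255.)**0.6).astype(np.uint8)
save(np.hstack([cv2.resize(g(t)[130:240,345:455],(400,400),interpolation=cv2.INTER_CUBIC),cv2.resize(g(s)[140:250,190:300],(400,400),interpolation=cv2.INTER_CUBIC)]),'hover')
```

```text
[-0.17216682  0.99103989 -1.38839744] [-0.01722359  0.10157287  0.01071312] [ 0.4586361  -0.22534218  0.09845614] 0.27225612636475593 10.0083
```

View pics/hover.png

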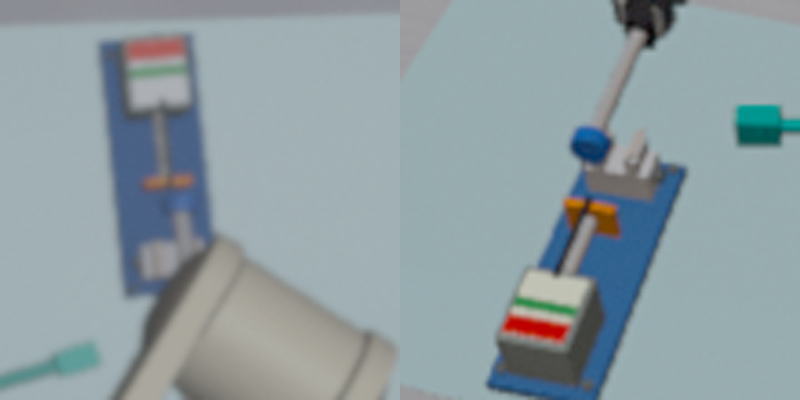

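Run:
```python
from fit import *
I={'top':np.load('top2.npy'),'scene':np.load('scene2.npy')}
f=np.array([.5583,-.2193]); fy=.0594; u=np.array([np.cos(fy),np.sin(fy)])
p=[*(f-.035*u),fy]
SHr=[(cyl(-.045,.07,.007,.016),1),(mm(-85,-45,-12,12,0,32),-1),(cyl(.07,.085,.016,.016),-.8)]
out=[]
for n,w in (('top',(365,165,425,225)),('scene',(210,125,280,195))):
    k=400/(w[2]-w[0]);im=I[n][w[1]:w[3],w[0]:w[2]]; im=cv2.resize((255*(im/255.)**.6).astype(np.uint8),(400,400),interpolation=cv2.INTER_NEAREST)
    for P,v in SHr:
        q=(proj(n,tf(p,P,.094))-[w[0]-.5,w[1]-.5])*k-.5
        cv2.polylines(im,[cv2.convexHull(np.round(q).astype(np.int32))],True,(255,255,0),1)
    for y in(-.0095,.0095):
        q=(proj(n,tf([*f,fy],np.array([[-.015,y,.06],[.015,y,.06]]),0))-[w[0]-.5,w[1]-.5])*k-.5
        cv2.line(im,*[tuple(map(int,a)) for a in q],(255,0,0),1)
    out.append(im)
save(np.hstack(out),'ovl2')
```

```text
(no output)
```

View pics/ovl2.png

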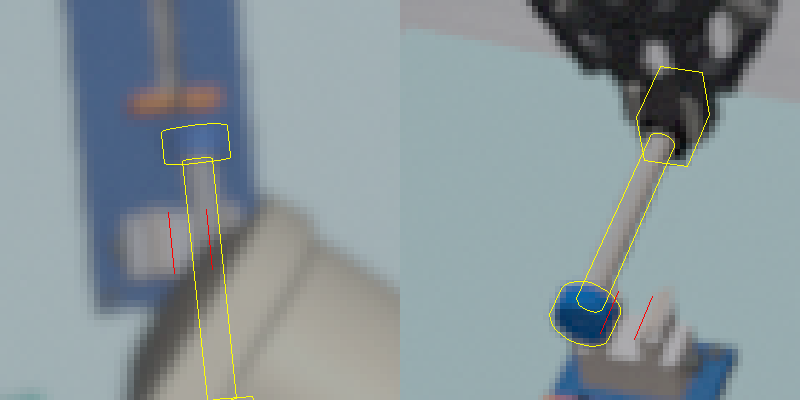

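Run:
```python
from fit import *
I={'top':np.load('top2.npy'),'scene':np.load('scene2.npy')}
f=np.array([.5583,-.2193]); fy=.0594; u=np.array([np.cos(fy),np.sin(fy)]); v=np.array([-u[1],u[0]])
ROD=[(cyl(-.05,.07,.007,.016),1)]
HEAD=[(cyl(.07,.085,.016,.016),1)]
# scene: rod darkness vs mat (teal => g-r+b-r high), head saturation
i=I['scene'].astype(float); mat=(i[...,1]-i[...,0]) # mat ~25, rod ~0
w=(222,146,262,177)
d0=mat[w[1]:w[3],w[0]:w[2]]
yy,xx=np.mgrid[w[1]:w[3],w[0]:w[2]]
blu=(i[...,2]-i[...,0])[w[1]:w[3],w[0]:w[2]]
def P(q): dx,dy,dyaw=q; o=f+(-.035+dx)*u+dy*v; return [o[0],o[1],fy+dyaw]
hd=draw('scene',HEAD,P([0,0,0]),.094,w,1.)<.02
sd=draw('scene',[(mm(-18,18,-31,31,0,75),1)],[*f,fy],0,w,.5)<.02
bl=draw('scene',[(mm(-90,-40,-25,25,-20,60),1)],P([0,0,0]),.094,w,.5)<.02
m=hd&sd&bl; print(m.sum())
def cost(q,z):
    x=draw('scene',ROD,P([0,q[0],q[1]]),z,w,.7)[m]; d=d0[m]; A=np.c_[x,np.ones_like(x)]; r=d-A@np.linalg.lstsq(A,d,rcond=None)[0]; return r.var()/d.var()
for z in(.090,.094,.098):
    r=minimize(cost,[0,0],args=(z,),method='Nelder-Mead',options=dict(initial_simplex=[[0,0],[.004,0],[0,.03]],xatol=1e-4)); print('scene rod',z,r.x.round(4),r.fun)
# head blueness in scene vs mat, excluding plate
w2=(226,158,258,196); b=np.clip(i[...,2]-i[...,0],0,None)[w2[1]:w2[3],w2[0]:w2[2]]
m2=(draw('scene',[(mm(-32,215,-47,47,0,14),1),(mm(-18,18,-31,31,0,75),1)],[*f,fy],0,w2,.5)<.02)|(draw('scene',HEAD,P([0,0,0]),.094,w2,.5)>.98)
def c2(q):
    x=draw('scene',HEAD,P([0,q[0],0]),.094+q[1],w2,.7)[m2]; d=b[m2]; A=np.c_[x,np.ones_like(x)]; r=d-A@np.linalg.lstsq(A,d,rcond=None)[0]; return r.var()/d.var()
r=minimize(c2,[0,0],method='Nelder-Mead',options=dict(initial_simplex=[[0,0],[.004,0],[0,.004]],xatol=1e-4)); print('scene head dy,dz',r.x.round(4),r.fun)
```

```text
883
scene rod 0.09 [-0.0026  0.0172] 0.02084545025096092
scene rod 0.094 [-0.0009  0.0109] 0.020388518747944916
scene rod 0.098 [0.0009 0.0066] 0.021198047037601454
scene head dy,dz [0.0078 0.0191] 0.36615025288108255
```

The hover check agrees with the plan (rod within about 1 mm and 0.6° of the channel axis). Next I'll lower it with force checks.

Run:
```python
from h import *
f=np.array([.5583,-.2193]); fy=.0594; u=np.array([np.cos(fy),np.sin(fy)]); q=f-.1*u
F0=np.array(sensors.get_contact_force())
for z in (.070,.058,.050,.046,.043,.041,.0395,.0385,.0375):
    robot.move_linear([*q,z],vel=.05)
    F=np.array(sensors.get_contact_force())-F0; print(z,F.round(2),np.round(sensors.get_eef_pos()[2],4))
    if F[2]>4 or np.hypot(*F[:2])>8: break
robot.hold(.2)
print(sensors.get_moment(),sensors.get_gripper_width(),sensors.get_time_s())
t=snapshot('top');s=snapshot('scene');np.save('top3.npy',t);np.save('scene3.npy',s)
g=lambda im:(255*(im/255.)**0.6).astype(np.uint8)
save(np.hstack([cv2.resize(g(t)[130:230,350:450],(400,400),interpolation=cv2.INTER_CUBIC),cv2.resize(g(s)[150:250,195:295],(400,400),interpolation=cv2.INTER_CUBIC)]),'seat')
```

```text
0.07 [-0.24 -0.16 -0.06] 0.0701
0.058 [ 0.4  -0.4  -0.35] 0.0577
0.05 [ 0.34 -0.39 -0.94] 0.0496
0.046 [-0.36 -0.51  0.02] 0.0458
0.043 [-0.43 -0.33 -1.21] 0.0428
0.041 [ 0.03 -0.54 -0.18] 0.0409
0.0395 [ 0.09 -0.41 -0.25] 0.0394
0.0385 [-0.46  0.52 -1.3 ] 0.0385
0.0375 [-2.58 -0.1   3.3 ] 0.0377
[ 0.0147205  -0.05624548  0.09888641] 0.2682594780036673 13.2167
```

View pics/seat.png

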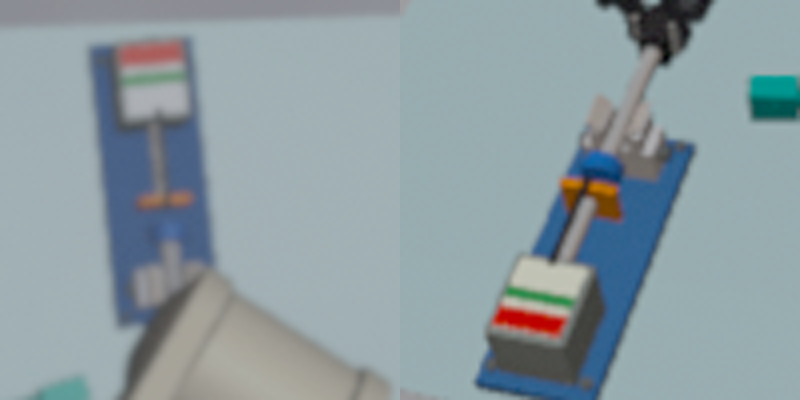

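The rod is in the channel, with the blue head just short of the pad, and floor contact came at the expected height. Next I'll push in steps and find the contact onset from the force slope.

Run:
```python
from h import *
f=np.array([.5583,-.2193]); fy=.0594; u=np.array([np.cos(fy),np.sin(fy)])
F0=np.array([-.17,.99,-1.39]); z=.0379
def at(x,v=.03):
    robot.move_linear([*(f+x*u),z],vel=v); robot.hold(.1)
    F=np.mean([sensors.get_contact_force() for _ in range(4)],0)-F0; e=np.array(sensors.get_eef_pos())
    xe=(e[:2]-f)@u; L=F[:2]@np.array([-u[1],u[0]])
    print(x,'xe',xe.round(4),'z',e[2].round(4),'Fu',(F[:2]@u).round(2),'Flat',L.round(2),'Fz',F[2].round(2)); return xe,F[:2]@u
for x in(-.098,-.094,-.090,-.086,-.082,-.078,-.074):
    xe,Fu=at(x)
    if Fu<-6.0: break
print(sensors.get_time_s(),sensors.get_gripper_width())
t=snapshot('top');s=snapshot('scene');np.save('top4.npy',t);np.save('scene4.npy',s)
g=lambda im:(255*(im/255.)**0.6).astype(np.uint8)
save(np.hstack([cv2.resize(g(t)[130:210,360:440],(400,400),interpolation=cv2.INTER_CUBIC),cv2.resize(g(s)[160:240,200:280],(400,400),interpolation=cv2.INTER_CUBIC)]),'push1')
```

```text
-0.098 xe -0.0978 z 0.0379 Fu 0.97 Flat -0.64 Fz 3.5
-0.094 xe -0.0937 z 0.038 Fu 1.79 Flat -1.0 Fz 3.08
-0.09 xe -0.0898 z 0.038 Fu 1.75 Flat -1.35 Fz 3.21
-0.086 xe -0.0858 z 0.038 Fu 2.06 Flat -1.08 Fz 3.23
-0.082 xe -0.0819 z 0.0379 Fu -0.46 Flat -0.28 Fz 4.88
-0.078 xe -0.0781 z 0.0379 Fu -3.43 Flat 0.1 Fz 5.99
-0.074 xe -0.0743 z 0.0379 Fu -5.16 Flat -1.53 Fz 7.63
15.9667 0.2687718534736688
```

View pics/push1.png

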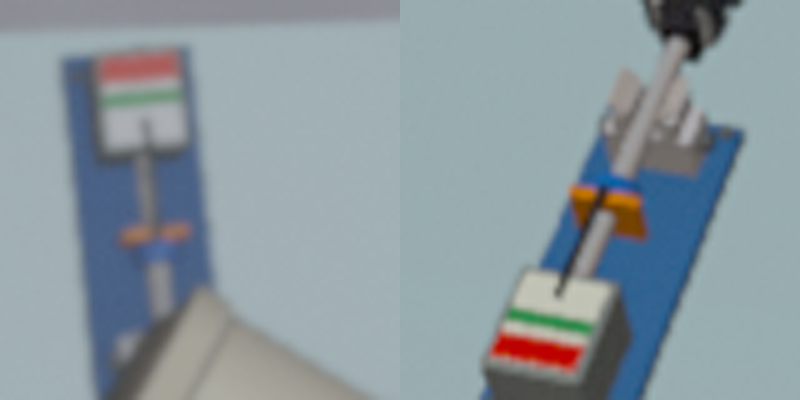

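Run:
```python
from h import *
f=np.array([.5583,-.2193]); fy=.0594; u=np.array([np.cos(fy),np.sin(fy)])
F0=np.array([-.17,.99,-1.39]); z=.0381
def at(x,v=.02):
    robot.move_linear([*(f+x*u),z],vel=v); robot.hold(.1)
    F=np.mean([sensors.get_contact_force() for _ in range(4)],0)-F0; e=np.array(sensors.get_eef_pos())
    xe=(e[:2]-f)@u; L=F[:2]@np.array([-u[1],u[0]])
    print(x,'xe',xe.round(4),'z',e[2].round(4),'Fu',(F[:2]@u).round(2),'Flat',L.round(2),'Fz',F[2].round(2)); return xe,F[:2]@u
for x in(-.070,-.066,-.062): at(x)
print(sensors.get_time_s(),sensors.get_gripper_width())
t=snapshot('top');s=snapshot('scene');np.save('top5.npy',t);np.save('scene5.npy',s)
g=lambda im:(255*(im/255.)**0.6).astype(np.uint8)
save(np.hstack([cv2.resize(g(t)[130:210,360:440],(400,400),interpolation=cv2.INTER_CUBIC),cv2.resize(g(s)[180:240,210:270],(400,400),interpolation=cv2.INTER_CUBIC)]),'push2')
```

```text
-0.07 xe -0.0705 z 0.038 Fu -6.07 Flat -0.71 Fz 6.53
-0.066 xe -0.0667 z 0.038 Fu -9.82 Flat -1.64 Fz 8.2
-0.062 xe -0.0629 z 0.0379 Fu -11.8 Flat -0.98 Fz 9.3
17.4167 0.26600211701114795
```

View pics/push2.png

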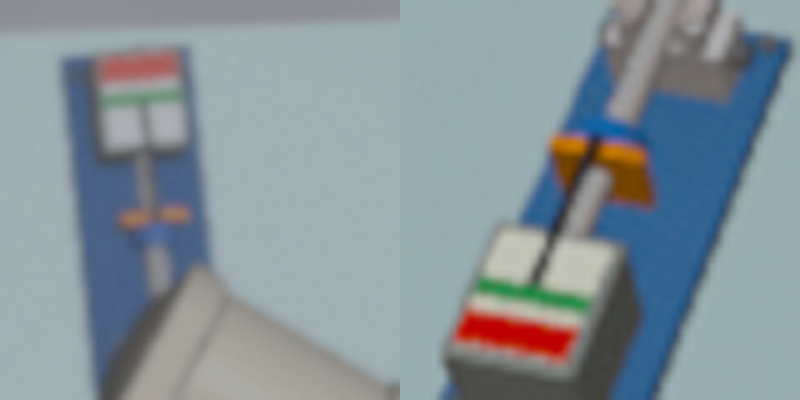

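The pointer tip is at the near edge of the green (about 20–22 mm). I'll push about 4.5 mm more.

Run:
```python
from h import *
f=np.array([.5583,-.2193]); fy=.0594; u=np.array([np.cos(fy),np.sin(fy)])
F0=np.array([-.17,.99,-1.39]); z=.0382
def at(x,v=.02):
    robot.move_linear([*(f+x*u),z],vel=v); robot.hold(.1)
    F=np.mean([sensors.get_contact_force() for _ in range(4)],0)-F0; e=np.array(sensors.get_eef_pos())
    xe=(e[:2]-f)@u; L=F[:2]@np.array([-u[1],u[0]])
    print(x,'xe',xe.round(4),'z',e[2].round(4),'Fu',(F[:2]@u).round(2),'Flat',L.round(2),'Fz',F[2].round(2)); return xe,F[:2]@u
for x in(-.0595,-.0572): at(x)
print(sensors.get_time_s(),sensors.get_gripper_width())
t=snapshot('top');s=snapshot('scene');np.save('top6.npy',t);np.save('scene6.npy',s)
g=lambda im:(255*(im/255.)**0.6).astype(np.uint8)
save(np.hstack([cv2.resize(g(t)[135:175,370:410],(400,400),interpolation=cv2.INTER_CUBIC),cv2.resize(g(s)[200:240,215:255],(400,400),interpolation=cv2.INTER_CUBIC)]),'push3')
# pad front top edge in images: orange centroid shift between free and now
def orange(im,w):
    r=im[w[1]:w[3],w[0]:w[2]].astype(float); m=np.clip(r[...,0]-r[...,2]-8,0,None)
    yy,xx=np.mgrid[w[1]:w[3],w[0]:w[2]]; return np.array([(m*xx).sum(),(m*yy).sum()])/m.sum()
for k in(0,4,5,6):
    q=orange(np.load(f'top{k}.npy'),(376,160,404,190)); print(k,q.round(2),(at_z('top',q,.06)[:2]-f)@u)
```

```text
-0.0595 xe -0.0606 z 0.038 Fu -12.6 Flat -1.48 Fz 10.67
-0.0572 xe -0.0584 z 0.038 Fu -14.61 Flat 0.24 Fz 11.19
18.2583 0.2692951720836462
0 [390.77 179.53] 0.0707351556954289
4 [390.02 176.28] 0.08174202351166954
5 [390.9  174.55] 0.0872102302344452
6 [391.63 174.38] 0.0875738680109109
```

View pics/push3.png

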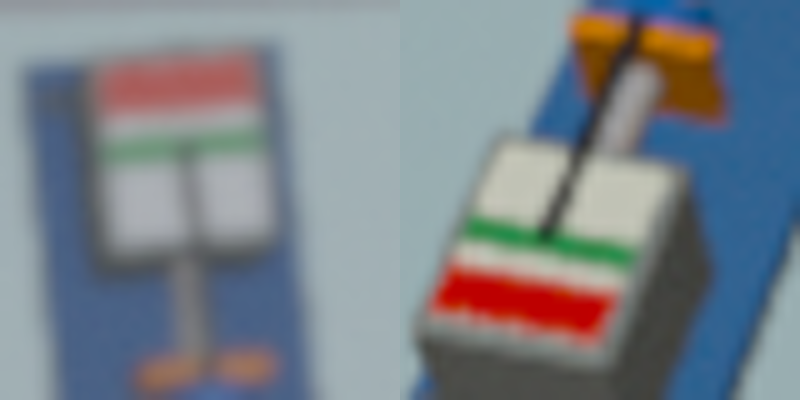

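Run:
```python
from fit import *
f=np.array([.5583,-.2193]); fy=.0594
xs=np.arange(.12,.215,.002)
for n in('scene','top'):
    im=np.load(n+'6.npy').astype(np.float32)
    ys=np.arange(-.014,.0141,.002)
    G=np.array([[cv2.remap(im,*[np.float32([[c]]) for c in proj(n,tf([*f,fy],np.array([[x,y,.067]])))[0]],cv2.INTER_LINEAR)[0,0] for x in xs] for y in ys])
    lum=G.sum(2); gr=G[...,1]-G[...,0]
    j=np.argmin(lum[:,(xs>.142)&(xs<.158)].mean(1)); print(n,'pointer y',ys[j])
    off=[0,1,-1,-2] if n=='scene' else [0,1,-1,-2]
    print('x   ',(xs[10:42]*1000).round().astype(int)); print('lumP',lum[j,10:42].astype(int)); print('lumO',lum[off][:,10:42].mean(0).astype(int)); print('grO ',gr[off][:,10:42].mean(0).astype(int))
```

```text
scene pointer y -0.002
x    [140 142 144 146 148 150 152 154 156 158 160 162 164 166 168 170 172 174
 176 178 180 182 184 186 188 190 192 194 196 198 200 202]
lumP [122 131 187 224 218 163 178 183 180 138 159 161 133  95  76 123 183 299
 377 431 391 326 234 175 157 155 156 166 194 244 260 258]
lumO [355 422 459 468 469 468 468 468 469 469 467 439 384 283 186 151 188 278
 368 424 401 331 232 178 156 155 156 164 202 257 272 263]
grO  [   4    3    3    2    2    2    2    2    2    2    2    7   16   38
   62   74   61   34   14   -3  -28  -65 -112 -140 -153 -155 -154 -148
 -120  -78  -39   -8]
top pointer y 0.0
x    [140 142 144 146 148 150 152 154 156 158 160 162 164 166 168 170 172 174
 176 178 180 182 184 186 188 190 192 194 196 198 200 202]
lumP [205 234 259 275 282 284 284 285 286 288 287 283 265 243 217 212 217 259
 298 332 337 327 296 266 245 232 226 229 234 245 254 263]
lumO [279 331 372 396 408 413 414 414 414 414 411 398 377 338 298 261 259 275
 311 340 352 336 307 273 246 231 226 226 234 243 255 275]
grO  [  4   4   5   5   5   5   5   5   5   5   5   7  11  18  26  35  35  31
  21   8  -4 -22 -41 -58 -71 -78 -79 -78 -71 -60 -41 -20]
```

The pointer tip sits 5–7 mm into the 10 mm green band in both views. I'll hold for two seconds, recheck and hand in.

Run:
```python
from h import *
F0=np.array([-.17,.99,-1.39]); u=np.array([np.cos(.0594),np.sin(.0594)])
for _ in range(5):
    robot.hold(.5); F=np.array(sensors.get_contact_force())-F0; print(np.round(sensors.get_eef_pos(),4),(F[:2]@u).round(2),F[2].round(2),round(sensors.get_gripper_width(),3))
t=snapshot('top');s=snapshot('scene')
g=lambda im:(255*(im/255.)**0.6).astype(np.uint8)
save(np.hstack([cv2.resize(g(s)[150:260,200:310],(400,400),interpolation=cv2.INTER_CUBIC),cv2.resize(g(s)[200:240,215:255],(400,400),interpolation=cv2.INTER_CUBIC)]),'fin')
save(g(s),'finscene'); print(sensors.get_time_s())
```

```text
[ 0.5    -0.2227  0.038 ] -13.75 9.9 0.274
[ 0.5    -0.2227  0.038 ] -13.38 9.79 0.269
[ 0.5    -0.2227  0.038 ] -14.65 9.97 0.271
[ 0.5    -0.2227  0.038 ] -13.54 11.27 0.267
[ 0.5    -0.2227  0.038 ] -14.51 10.46 0.267
20.9583
```

View pics/fin.png

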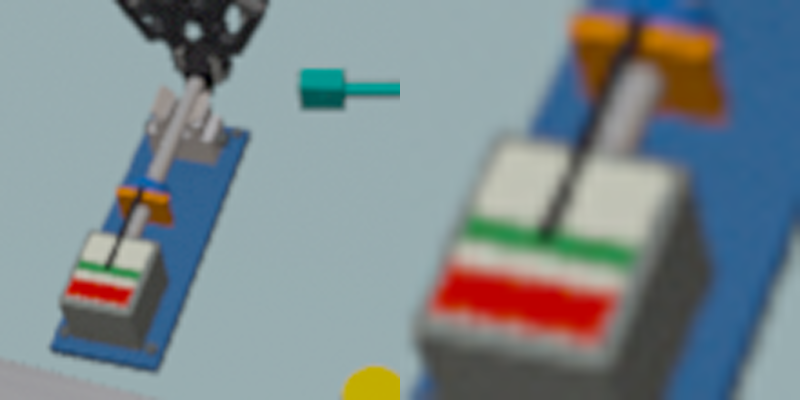

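View pics/finscene.png

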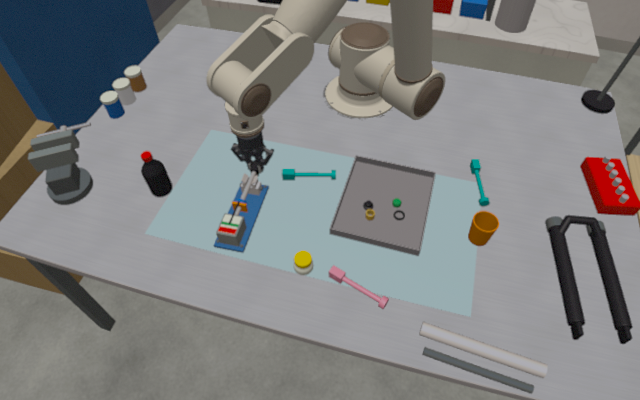

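All steady. The wrist reads about 14 N, which includes saddle friction. My travel estimates run 25–27 mm, so I'll ease back about 1.2 mm to centre it, hold again and hand in.

Run:
```python
from h import *
f=np.array([.5583,-.2193]);F0=np.array([-.17,.99,-1.39]); u=np.array([np.cos(.0594),np.sin(.0594)])
robot.move_linear([*(f-.0584*u),.0383],vel=.01)
for _ in range(5):
    robot.hold(.5); F=np.array(sensors.get_contact_force())-F0; e=np.array(sensors.get_eef_pos());print(((e[:2]-f)@u).round(4),e[2].round(4),(F[:2]@u).round(2),F[2].round(2),round(sensors.get_gripper_width(),3))
s=snapshot('scene');t=snapshot('top')
g=lambda im:(255*(im/255.)**0.6).astype(np.uint8)
save(np.hstack([cv2.resize(g(t)[135:175,370:410],(400,400),interpolation=cv2.INTER_CUBIC),cv2.resize(g(s)[200:240,215:255],(400,400),interpolation=cv2.INTER_CUBIC)]),'fin2')
```

```text
-0.0593 0.0381 -10.28 7.15 0.271
-0.0593 0.038 -10.59 8.27 0.273
-0.0593 0.0381 -10.04 7.86 0.27
-0.0593 0.038 -10.52 7.46 0.269
-0.0593 0.038 -10.34 7.37 0.27
```

View pics/fin2.png

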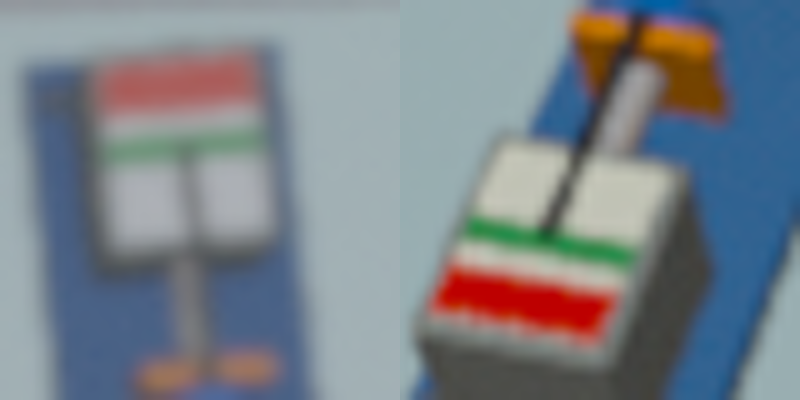

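The pointer tip is still mid-green: top at about (389,150), scene at about (229.5,224). The force is a steady 10.3 N, so I'm handing in.

Run:
```python
from h import *
ticket.sign_off(); print(sensors.get_time_s())
```

```text
the job is handed in; nothing more can be done
the job is handed in; nothing more can be done
```

I picked the damper shaft out of the tray by its black block, laid it in the saddle with the blue head to the stop, and pushed until the pointer was in the green band. It was held steady there for over two seconds, and I handed in while still gripping and pressing. The hand-in reports no verdict.

- **Push:** the wrist force along the push axis was a steady 10.0–10.6 N, near the 10 N the spring gives at 25 mm. In both views the pointer tip was in the green band.
- **Grip:** the jaws stood at about 23 mm on the 24 mm block, and the gripper position did not change over the last 2.5 s.
- **Surroundings:** the wide picture, taken just before the last 1 mm adjustment, shows the other four parts in the tray. The bottle, jug and grease jar are where they started.
- **Disagreements:**
  - Before that adjustment the push read about 14 N, above the spring's 10 N. I put this down to friction in the saddle and eased back 1 mm.
  - Just before easing back, my stop-travel estimates ran from 25 mm (scene camera) to 27 mm (top camera and contact point), all inside the green band.
  - A downward load of about 7–8 N on the saddle remained.

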